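# Switch on the hardness tester and start a test

### The arm

A 6-joint arm with a two-finger parallel gripper is mounted at the origin on the work surface. World frame = base frame: x ahead of the robot, y to its left, z up, the work surface at z = 0. Lengths are in m, angles in rad, forces in N, time in s.
With the tool pointing down it reaches from about 0.275 to 0.725 m from the base axis. Payload 15.9 kg.
Tool frame: the origin (TCP) lies at the very end of the fingers, on their centre line; the grasp point (between the pads) lies 19 mm behind it; z points along the fingers, y is the line along which they close (so a half turn about z gives the same grasp; the last joint's range is limited). The gripper opens to 85 mm and grips with 20 to 120 N. Pads are 22 mm wide; open, the fingers measure 114 mm over their backs; the gripper's body (76 mm by 85 mm) begins 54 mm behind the grasp point. The pads swing forward as they close: fully open they stand 13 mm farther back than shut.
Start: joints at [-1.168, 0.213, -0.034, 1.323, 0, 1.571], TCP at [0.196, -0.46, 0.231] pointing down, gripper open.
Joint ranges: [-2.98, 2.98], [-0.74, 1.72], [-1.14, 1.35], [-2.1, 2.04], [-1.57, 1.44], [-3.14, 3.14]. Speed limits (rad/s): [1.89, 1.89, 2.39, 2.57, 3.14, 3.14].

### API

Orientations are given as a unit quaternion [x, y, z, w].
In Python, from workcell import get_state, camera, calibration, close_job gives the robot as it stands.
- The arm moves only by the tool play_rows, never from a script. Its argument "deltas" is a list that holds one entry, the list of rows, each a list of 7 numbers: the shift along the tool's x, y, z in m, then the turn, a rotation vector about the tool's x, y, z in degrees, then the closure, from -1 (fully open) to 1 (shut). A call has exactly 5 rows; each row is the pose to reach, as a shift and turn from the pose commanded when the call began, along the tool's axes at that moment; what a row does not reach only later rows make up. A row lasts 1/10 s, in which the tool goes at most 50 mm and 8.59 degrees, less where a joint would pass 70% of its speed; a pose out of reach is approached as far as the arm can. A call with a gripper value outside its range is refused whole. The fingers move at their own pace and stop on an object; "squeeze" is the grip in N (left out, the last holds). Time passes only in rows, so rows that repeat a pose let the fingers close, or fill a call up. It gives the time, the measured TCP pose, the force, the opening and the grip force at its end, in the units of the state.
- get_state(): the state, without advancing time (a new reading comes with each control period).
- camera(name): name is "side" or "top"; returns (picture, depth): 480x640x3 uint8, red, green, blue; 480x640 float32, m along the optical axis (not along the pixel's ray), 0 where there is no reading.
- calibration(name): a dict with "fx", "fy", "cx", "cy" (pixels), "world_from_camera" (4x4, takes a point from camera to world coordinates). Camera axes: x right, y down, z forward; pixel columns grow to the right and rows downward; lengths in m; the calibration is good to about 2 mm. A picture is of the moment at which its call begins. calibration takes no time and is no camera call.
- close_job(): hands the job in; it is judged then, once.
The state is a dict: "time": time; "qpos": joint angles; "qd": joint speeds; "tau": joint torques, N m; "ee_pos": TCP position; "orientation": TCP orientation; "force": force on the tool from outside, world axes, zero at the start; "torque": the same for the moment, N m; "width": finger opening in m; "grip_force": force on a finger pad.
Only numpy, scipy, OpenCV 4.12 (cv2) and the standard library are available. Lean on these libraries where they do the work, as an engineer would, in place of code of your own. Each camera call takes 0.05 s, during which the arm holds its last target. There are 200 camera calls.

### The job

Switch the hardness tester on and start a test: on its sloping front panel, rock the power switch (the rocker at the panel's left edge) to ON by pressing its upper end, the one with the white bar, then press the oblong START key fully home and let it come back up. Do it with light touches of the fingertips, as on any instrument, and leave the other rocker, the round keys and everything lying about undisturbed; do not pick anything up, and finish clear of the tester.

Things in the scene. Friction and masses are not known exactly. Their poses are not given: they have to be found in the camera images.
- tester: Cream micro-hardness tester, heavy and fixed. Origin on the bench under the panel; x points from the operator's side to the column at the back, y to the operator's left, z up. Footprint x -105 to 370, y -95 to 95 mm. In front the sloping panel; behind it (x over 80 mm) a level deck 145 mm high with the elevating screw, the stage (to 264 mm) and the column.
- panel_centre (a point): Centre of the flat panel's surface (axes as the tester's). The panel, 210 mm long and 190 wide, rises towards the tester's +x at 25.3 degrees. Controls, in mm up the slope and to the operator's left (tester +y) from here: power rocker (-22, 55), lamp rocker (-22, 10), START (-66, -42), round keys (66, -55), (22, -55), (-22, -55), flat display (58, 28).
- head_front (a point): Lower front edge of the tester's head, 350 mm up: the head, 170 mm wide and 110 high, overhangs from here back. Its eyepiece reaches 60 mm further forward, at 404 to 437 mm up.
- power (a joint): Power rocker, at the panel's left edge: grey, 36 mm long up the slope, 23 wide, bezel 3 mm high. Two flat halves meet in a shallow V over a pivot 6.5 mm above the panel. Radians: -0.2 off (upper end up, 15 mm out of the panel), +0.2 on (upper half level with the panel, 8.5 mm out). About 2 N square to the panel on the raised end moves it; it stays where it is left: press it right over.
- power_on_end (a point): The pressing spot on the power rocker: on the face of its upper half (the end with the white bar), 14 mm from the pivot; moves with the rocker.
- lamp (a joint): Lamp rocker, the same switch 45 mm to the right of the power rocker (centre to centre). It stands on (+0.2) and is to be left so.
- start_key (a joint): START key: grey oblong key 52 mm wide and 20 mm up the slope, at the panel's lower right, the only oblong one; its top stands 9 mm out of the panel, the collar round it 3 mm. Metres pressed in: 0 up, 0.0045 fully home; it slides square to the panel on a spring, about 1 N to start and 5 N fully home.
- start_top (a point): Centre of the START key's top face; its z axis points square out of the panel, its y axis across the panel to the operator's left, its x axis up the slope. Moves with the key.
- round_key1 (a joint): Round key, 20 mm across, its top 9 mm out of the panel, top of the column of three at the panel's right; same travel and spring as START (metres pressed in). Not to be pressed.
- round_key2 (a joint): Round key, 20 mm across, its top 9 mm out of the panel, middle of the column of three at the panel's right; same travel and spring as START (metres pressed in). Not to be pressed.
- round_key3 (a joint): Round key, 20 mm across, its top 9 mm out of the panel, bottom of the column of three at the panel's right; same travel and spring as START (metres pressed in). Not to be pressed.
- mount_front: Black resin specimen mount, 32 mm across, 22 high, on the bench before the tester's front. Origin under its centre.
- mount_right: The same kind of mount, on the bench at the tester's right side, level with the panel.
- mount_deck: Smaller black mount, 25 mm across, 20 high, on the tester's deck, right of the screw.
- block: Round steel test block, 64 mm across, 12 high, on the bench at the tester's left side. Origin under its centre.
- oil: Small amber bottle, 32 mm across, 75 high, on the bench at the tester's right. Origin under its centre.
- driver: Black screwdriver, 150 mm long, lying on the bench.
- mouse: Black computer mouse, 108 x 58 x 32 mm, on a dark mat 3 mm thick. Origin under its centre.

How it is judged:
By the outcome, as a careful person would: the job done as asked, in the order asked, and still so for the second after the job is handed in, with the robot touching nothing.
It also fails if it takes over 35 s, if anything falls off the work surface, if the arm or the gripper's body presses on something with over 40 N, if the wrist force passes 120 N, or if a joint passes its speed limit or range.

## Working session

There is one attempt and no reset: what is moved stays moved. The work goes in short steps, Python scripts to look and compute and a tool call to move; the robot and the scene stay as the last step left them, time stands still between calls to the robot, and variables do not carry over. Pictures are saved under pics/ and viewed, at most 10 in all, crops included, and the job is handed in when it is done.

Besides the shell and the picture viewer there is one more tool, called after ">>>" as name([rows], argument=value, ...), one row to a line, values as JSON. play_rows: Moves the arm, as the interface text tells. Its arguments: {"type":"object","properties":{"deltas":{"type":"array","items":{"type":"array","items":{"type":"array","items":{"type":"number"}}}},"squeeze":{"type":"number"}},"required":["deltas"]}

```bash
mkdir -p pics; ls; python3 - <<'E'
from workcell import *
import cv2,numpy as np
for n in("side","top"):
    p,d=camera(n);np.savez(f"{n}0.npz",p=p,d=d)
    cv2.imwrite(f"pics/{n}0.png",p[...,::-1]);c=calibration(n);print(n,c)
print(get_state())
E
```

```text
pics
side {'fx': 485.2599674060907, 'fy': 485.2599674060907, 'cx': 319.529838071829, 'cy': 238.56626934017706, 'world_from_camera': array([[-0.9224002 ,  0.35391817, -0.15466026,  0.69921984],
       [ 0.38611394,  0.85500064, -0.34625126,  0.22297867],
       [ 0.00969001, -0.37909871, -0.9253055 ,  1.14936809],
       [ 0.        ,  0.        ,  0.        ,  1.        ]])}
top {'fx': 570.7446565395414, 'fy': 570.7446565395414, 'cx': 311.0801546400178, 'cy': 236.26907507325507, 'world_from_camera': array([[-0.02956478, -0.99055886,  0.1338621 ,  0.3806801 ],
       [-0.99942364,  0.02705921, -0.02049869, -0.1031144 ],
       [ 0.01668296, -0.13439098, -0.99078794,  1.37865716],
       [ 0.        ,  0.        ,  0.        ,  1.        ]])}
{'time': 0.1, 'qpos': array([-1.16802525e+00,  2.13287891e-01, -3.49860612e-02,  1.32346934e+00,
       -1.50509543e-05,  1.57080939e+00]), 'qd': array([ 0.00176715, -0.00238164,  0.00232648, -0.00076037,  0.0008733 ,
        0.00094093]), 'tau': array([-9.05920679e-04, -6.87244034e+01,  4.87811315e+01,  1.19996408e-02,
       -7.06903506e-05, -5.67486154e-06]), 'ee_pos': array([ 0.19586612, -0.45972325,  0.23087924]), 'orientation': array([ 9.79791570e-01,  2.00020639e-01, -1.02085457e-04, -4.62406336e-04]), 'force': array([ 0.34667758, -0.49622447,  0.51315941]), 'torque': array([-0.01359075,  0.00295187,  0.04157117]), 'grip_force': 0.0, 'width': 0.08520068892743254}
```

View pics/side0.png

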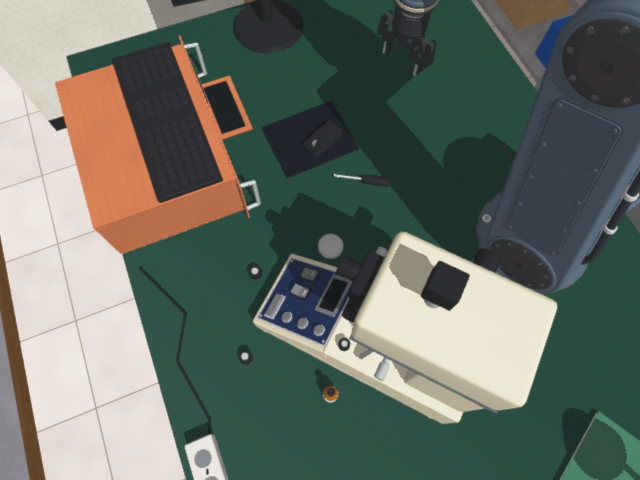

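View pics/top0.png

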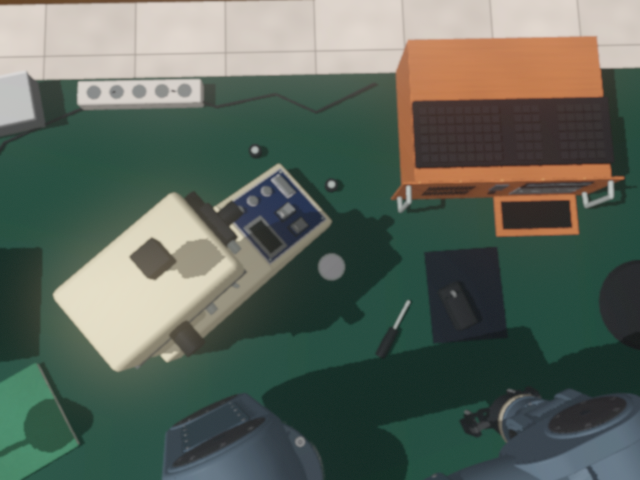

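Side view: blue panel around (305,300), power rocker near (309,273), lamp (300,290), START (273,307), round keys (287,317), (303,324), (319,330). Top view: panel around (277,213), START (284,185), rockers (299,226) and (287,211). I'll zoom in on both for measuring.

```bash
cat > h.py <<'E'
import numpy as np,cv2
from workcell import *
def px(n,u,v,d):
    c=calibration(n);p=np.array([(u-c["cx"])/c["fx"]*d,(v-c["cy"])/c["fy"]*d,d,1]);return (c["world_from_camera"]@p)[:3]
def proj(n,P):
    c=calibration(n);q=np.linalg.inv(c["world_from_camera"])@np.r_[P,1];return np.array([c["fx"]*q[0]/q[2]+c["cx"],c["fy"]*q[1]/q[2]+c["cy"]])
def cloud(n,d,m):
    v,u=np.nonzero(m&(d>0));z=d[v,u];c=calibration(n)
    P=np.c_[(u-c["cx"])/c["fx"]*z,(v-c["cy"])/c["fy"]*z,z,np.ones(len(z))];return (P@c["world_from_camera"].T)[:,:3]
E
python3 - <<'E'
from h import *
ims=[]
for n,(u,v) in(("side",(303,298)),("top",(275,213))):
    f=np.load(n+"0.npz");p,d=f["p"],f["d"]
    hsv=cv2.cvtColor(p,cv2.COLOR_RGB2HSV)
    m=cv2.inRange(hsv,(108,110,40),(128,255,255))>0
    k,l,s,c=cv2.connectedComponentsWithStats(m.astype(np.uint8));i=1+s[1:,4].argmax();m=l==i
    P=cloud(n,d,m)
    mm=P[:,2]>0.05;P=P[mm]
    c0=np.median(P,0);
    for _ in range(4):
        U,S,Vt=np.linalg.svd(P-P.mean(0),full_matrices=False);nn=Vt[2]*np.sign(Vt[2,2]);r=(P-P.mean(0))@nn;P=P[abs(r)<.004]
    hd=-nn[:2];print(n,s[i],len(P),P.mean(0),nn,"slope",np.degrees(np.arccos(nn[2])),"yaw",np.degrees(np.arctan2(hd[1],hd[0])),r.std())
    h=m.astype(np.uint8);cn,_=cv2.findContours(h,cv2.RETR_EXTERNAL,cv2.CHAIN_APPROX_SIMPLE);print(cv2.minAreaRect(cn[0]),cv2.boxPoints(cv2.minAreaRect(cn[0])))
    ims.append(cv2.resize(p[v-50:v+50,u-65:u+65,::-1],None,fx=6,fy=6,interpolation=cv2.INTER_CUBIC)[:, :780])
    cv2.imwrite(f"pics/{n}z.png",ims[-1])
E
```

```text
side [ 262  261   87   82 2365] 2319 [ 0.61609443 -0.04645097  0.09956601] [ 0.27574615 -0.32761773  0.90367621] slope 25.354423518028845 yaw 130.08632663158699 0.001551101182028235
((306.5999755859375, 299.8000183105469), (68.87089538574219, 71.5541763305664), 26.56505012512207) [[259.8     316.40002]
 [291.8     252.40002]
 [353.39996 283.2    ]
 [321.39996 347.2    ]]
top [ 247  179   73   48 1045] 960 [ 0.62974816 -0.06591861  0.08924586] [ 0.28420903 -0.32977456  0.90026328] slope 25.80730480066317 yaw 130.75569247422186 0.001901911729582324
((282.97418212890625, 206.56036376953125), (76.02644348144531, 39.65454864501953), 23.198591232299805) [[240.22418 209.81036]
 [255.84485 173.36209]
 [325.72418 203.31036]
 [310.10352 239.75864]]
```

View pics/sidez.png

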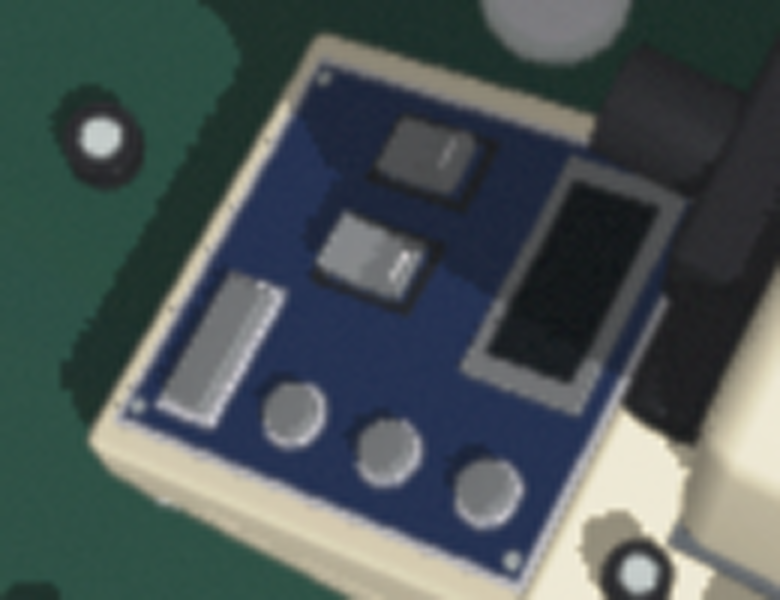

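View pics/topz.png

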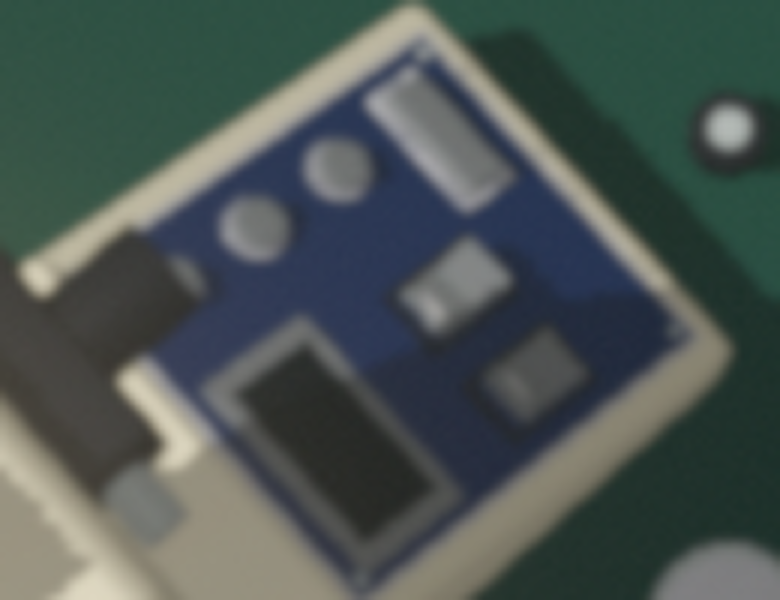

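Side crop (u=238+x/6, v=248+y/6): power rocker (432,158) with bar at (447,150), lamp (370,257), START (222,352), round keys (295,414), (388,452), (487,492). Top crop (u=210+x/6, v=163+y/6): START (440,140), power (535,378), lamp (457,290), keys (338,168), (255,228).

```bash
cat > fit.py <<'E'
from h import *
from scipy.optimize import least_squares
from scipy.spatial.transform import Rotation as R
S=np.radians(25.3)
def frame(yaw):  # columns: up slope, left, out
    return R.from_euler("ZY",[yaw,-S]).as_matrix()
L={"st":(-66,-42,9),"pw":(-22,55,8),"lp":(-22,10,8),"k1":(66,-55,9),"k2":(22,-55,9),"k3":(-22,-55,9)}
O={"side":dict(pw=(430,156),lp=(372,257),st=(222,352),k3=(295,414),k2=(388,452),k1=(487,492)),
   "top":dict(st=(440,140),pw=(535,378),lp=(457,290),k3=(338,168),k2=(255,228))}
off={"side":(238,248),"top":(210,163)}
E
python3 - <<'E'
from fit import *
def res(q,vs=("side","top")):
    r=[]
    for n in vs:
        for k,(x,y) in O[n].items():
            P=q[:3]+frame(q[3])@(np.array(L[k])/1e3)
            r+=list(proj(n,P)-(np.array(off[n])+(np.array((x,y))+.5)/6-.5))
    return np.array(r)
q0=[.62,-.05,.1,np.radians(130.3)]
for vs in(("side",),("top",),("side","top")):
    s=least_squares(res,q0,args=(vs,));print(vs,s.x.round(4),np.degrees(s.x[3]).round(2),abs(s.fun).max().round(2))
print(s.fun.reshape(-1,2).round(2).tolist())
np.save("pose.npy",s.x)
F=frame(s.x[3])
for k in L:print(k,(s.x[:3]+F@(np.array(L[k])/1e3)).round(4))
# eyepiece/head & arm, in tester axes (relative to panel centre horizontally)
f=np.load("side0.npz");P=cloud("side",f["d"],np.ones((480,640),bool))
Rz=R.from_euler("Z",s.x[3]).as_matrix();Q=(P-s.x[:3])@Rz
for a,b in((.34,.40),(.40,.445),(.45,.47)):
    m=(P[:,2]>a)&(P[:,2]<b)&(abs(Q[:,1])<.12)&(abs(Q[:,0])<.4);print(a,b,m.sum(),Q[m].min(0).round(3),np.percentile(Q[m],1,axis=0).round(3))
D=f["d"]
for u,v in((600,65),(590,150),(520,260),(560,230),(490,220),(410,30),(420,60)):print(u,v,px("side",u,v,D[v,u]).round(3))
E
```

```text
('side',) [ 0.6053 -0.0447  0.1033  2.2872] 131.05 0.74
('top',) [ 0.6051 -0.0483  0.097   2.2957] 131.54 0.87
('side', 'top') [ 0.6051 -0.0475  0.0941  2.2916] 131.3 0.82
[[-0.55, 0.47], [0.21, 0.72], [-0.79, -0.55], [-0.46, -0.09], [-0.05, -0.43], [0.09, -0.82], [-0.19, -0.57], [-0.45, 0.3], [-0.82, 0.71], [-0.06, 0.39], [0.22, 0.36]]
st [ 0.6786 -0.0675  0.074 ]
pw [ 0.5792 -0.1013  0.0919]
lp [ 0.613  -0.0716  0.0919]
k1 [0.6096 0.0307 0.1304]
k2 [0.6359 0.0008 0.1116]
k3 [ 0.6621 -0.029   0.0928]
0.34 0.4 1320 [ 0.097 -0.095  0.253] [ 0.126 -0.095  0.257]
0.4 0.445 3223 [ 0.064 -0.093  0.306] [ 0.067 -0.093  0.307]
0.45 0.47 18218 [ 0.123 -0.093  0.356] [ 0.127 -0.089  0.358]
600 65 [ 0.249 -0.014  0.716]
590 150 [0.223 0.036 0.597]
520 260 [0.208 0.082 0.263]
560 230 [0.202 0.086 0.414]
490 220 [ 0.084 -0.081  0.014]
410 30 [ 0.213 -0.429  0.376]
420 60 [ 0.182 -0.409  0.297]
```

```bash
cat >> fit.py <<'E'
def plan(a,b,out,tilt=(0,0),n=1):
    """panel coords mm -> relative move from present pose; tilt deg (about panel left axis, about up axis)"""
    q=np.load("pose.npy");F=frame(q[3]);p=q[:3]+F@(np.array([a,b,out])/1e3)
    T=F@np.diag([1,-1,-1]); T=R.from_rotvec(F@np.radians([tilt[1],tilt[0],0])).as_matrix()@T
    s=get_state();T0=R.from_quat(s["orientation"]).as_matrix()
    print("target",p.round(4),"d mm",(T0.T@(p-s["ee_pos"])*1e3).round(1),"rot",np.degrees(R.from_matrix(T0.T@T).as_rotvec()).round(2))
def where():
    q=np.load("pose.npy");F=frame(q[3]);s=get_state();T=R.from_quat(s["orientation"]).as_matrix()
    print("t",round(s["time"],2),"panel mm",(F.T@(s["ee_pos"]-q[:3])*1e3).round(1),"ori err",np.degrees(R.from_matrix((F@np.diag([1,-1,-1])).T@T).as_rotvec()).round(1),"F(panel)",(F.T@s["force"]).round(1),"q",s["qpos"].round(3),"w",round(s["width"],4))
E
python3 - <<'E'
from fit import *
f=np.load("side0.npz");D=f["d"];P=cloud("side",D,np.ones((480,640),bool))
for nm,(u0,u1,v0,v1) in dict(orange=(60,260,40,250),lampstand=(235,300,0,50)).items():
    m=np.zeros((480,640),bool);m[v0:v1,u0:u1]=1;A=cloud("side",D,m);A=A[A[:,2]>.05];print(nm,A.min(0).round(3),A.max(0).round(3))
m=(P[:,2]>.5);A=P[m];print("high pts",A.min(0).round(2),A.max(0).round(2))
plan(-8,55,110)
E
```

```text
orange [ 0.614 -0.806  0.05 ] [ 0.985 -0.327  0.206]
lampstand [ 0.358 -0.955  0.051] [ 0.398 -0.926  0.099]
high pts [ 0.1  -0.09  0.5 ] [0.5  0.15 0.79]
target [ 0.5996 -0.1246  0.1901] d mm [ 502.8 -150.1   40.9] rot [  23.8    17.2  -106.23]
```

>>> play_rows([
  [[0.03, -0.01, -0.015, 1.7, 1.2, -7.6, 1], [0.065, -0.02, -0.03, 3.4, 2.4, -15.2, 1], [0.1, -0.03, -0.04, 5.1, 3.6, -22.8, 1], [0.135, -0.04, -0.05, 6.8, 4.8, -30.4, 1], [0.17, -0.05, -0.06, 8.5, 6, -38, 1]],
], squeeze=20)

```text
time: 0.6
ee_pos: [0.3336, -0.3463, 0.2916]
orientation: [0.856, 0.509, 0.036, -0.082]
force: [0.2, 0.0, -0.1]
width: 0.0121
grip_force: 0.0
```

```bash
python3 - <<'E'
from fit import *
where();plan(-8,55,110)
E
```

```text
t 0.6 panel mm [ 43.5 401.2 197.9] ori err [-15.1 -11.1  68. ] F(panel) [-0.1 -0.2 -0. ] q [-0.868  0.316  0.236  1.642  0.098  1.193] w 0.0121
target [ 0.5996 -0.1246  0.1901] d mm [304.6 140.2 133.4] rot [ 15.12  11.14 -67.97]
```

>>> play_rows([
  [[0.03, 0.014, 0.005, 1.7, 1.2, -7.6, 1], [0.06, 0.028, 0.01, 3.4, 2.5, -15.2, 1], [0.09, 0.042, 0.015, 5.1, 3.7, -22.8, 1], [0.12, 0.056, 0.02, 6.8, 5, -30.4, 1], [0.15, 0.07, 0.025, 8.4, 6.2, -38, 1]],
])

```text
time: 1.1
ee_pos: [0.4669, -0.2456, 0.2806]
orientation: [0.633, 0.756, 0.069, -0.154]
force: [1.2, -1.2, 0.6]
width: 0.0
grip_force: 0.0
```

```bash
python3 - <<'E'
from fit import *
where();plan(-8,55,110)
p,d=camera("side");np.savez("side1.npz",p=p,d=d);cv2.imwrite("pics/side1.png",p[...,::-1])
E
```

```text
t 1.1 panel mm [ 27.7 234.6 193.3] ori err [-6.7 -5.  30. ] F(panel) [-1.3 -0.1  1.2] q [-0.586  0.57   0.551  1.848  0.171  0.782] w 0.0
target [ 0.5996 -0.1246  0.1901] d mm [ 63.9 161.  102.4] rot [  6.68   4.95 -29.97]
```

View pics/side1.png

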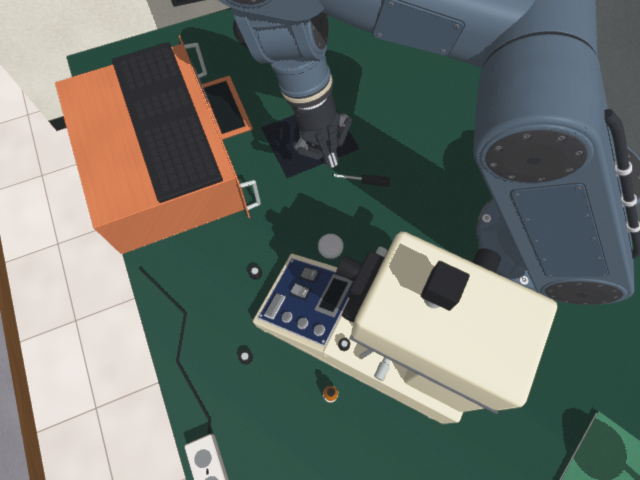

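Closed gripper hovers at (335,160) over the mat. The elbow at (530,150) and the upper arm lie close to the tester's head, so I'll check the arm's clearance before going in.

```bash
cat > fk.py <<'E'
from fit import *
s=get_state()
D=[([-1.168,.2133,-.035,1.3235,0,1.571],[.1959,-.4597,.2309],[.9798,.2,-.0001,-.0005]),
([-.868,.316,.236,1.642,.098,1.193],[.3336,-.3463,.2916],[.856,.509,.036,-.082]),
([-.586,.57,.551,1.848,.171,.782],[.4669,-.2456,.2806],[.633,.756,.069,-.154]),
(s["qpos"],s["ee_pos"],s["orientation"])]
def fit():
    A=[];B=[]
    for q,p,o in D:
        Z=R.from_euler("z",q[0]);T=Z.inv().apply(R.from_quat(o).apply([0,0,1]));p=Z.inv().apply(p)
        t=q[1]-q[2]; ph=t+q[3]
        # tool in plane (q5=0): (cos ph,0,-sin ph); perpendicular: (sin ph,0,cos ph)
        M=np.c_[[np.sin(q[1]),0,np.cos(q[1])],[np.cos(t),0,-np.sin(t)],[np.cos(ph),0,-np.sin(ph)],T,[0,0,1],[0,1,0]]
        A.append(M);B.append(p)
    A=np.vstack(A);B=np.hstack(B);x,*_=np.linalg.lstsq(A,B,rcond=1e-3);return x,(A@x-B)
E
python3 - <<'E'
from fk import *
x,r=fit();print("a2 a3 c L zs lat",x.round(3),abs(r).max().round(4))
q,p,o=D[2];q=s["qpos"];T=R.from_quat(s["orientation"]).apply([0,0,1]);print("tool z in arm plane",R.from_euler("z",-q[0]).apply(T).round(3),"pitch",q[1]-q[2]+q[3],q[4])
f=np.load("side1.npz");A=cloud("side",f["d"],np.ones((480,640),bool))
qq=np.load("pose.npy");Rz=R.from_euler("z",qq[3]).as_matrix()
Z=R.from_euler("z",-q[0]);C=Z.apply(A)
for z0 in np.arange(.15,.85,.1):
    m=(C[:,2]>z0)&(C[:,2]<z0+.1)&(C[:,1]>.0)&(C[:,1]<.3)&(C[:,0]<.45)
    Q=(A-np.r_[qq[:2],0])@Rz; m&=~((Q[:,0]<.40)&(abs(Q[:,1])<.11)&(A[:,2]<.48))
    if m.sum()>20:print(z0.round(2),m.sum(),"f",np.percentile(C[m][:,0],[1,99]).round(3),"l",np.percentile(C[m][:,1],[1,99]).round(3))
Q=(A-np.r_[qq[:2],0])@Rz;m=(A[:,2]>.44)&(A[:,2]<.48)&(Q[:,0]>.1)&(abs(Q[:,1])<.1);print("head tester x",np.percentile(Q[m],[1,99],axis=0).round(3))
E
```

```text
a2 a3 c L zs lat [ 0.519  0.402  0.229  0.317  0.369 -0.   ] 0.0008
tool z in arm plane [-0.291  0.172 -0.941] pitch 1.8710674437642638 0.17293882733365915
0.15 823 f [-0.074  0.091] l [0.216 0.225]
0.25 2695 f [-0.07   0.144] l [0.008 0.225]
0.35 3770 f [-0.03  0.25] l [0.151 0.257]
0.45 4825 f [0.035 0.266] l [0.149 0.22 ]
0.55 7217 f [0.103 0.396] l [0.065 0.223]
0.65 24147 f [0.18  0.443] l [0.037 0.223]
head tester x [[ 0.126 -0.091  0.446]
 [ 0.378  0.074  0.463]]
```

```bash
cat >> fk.py <<'E'
HB=np.array([[.126,-.09,.35],[.42,.09,.465]])
def clear(tcp,Tz,rad=.08,L=.417,zs=.24,a2=.519,a3=.402):
    W=tcp-L*Tz;q1=np.arctan2(W[1],W[0]);r=np.hypot(*W[:2]);dz=W[2]-zs;d=np.hypot(r,dz)
    q2=np.pi/2-np.arctan2(dz,r)-np.arccos((a2**2+d*d-a3**2)/(2*a2*d))
    t=np.linspace(0,1.15,60)[:,None,None];l=np.linspace(.09,.225,8)[None,:,None]
    P=np.concatenate([t*a2*np.sin(q2)+0*l,l+0*t,zs+t*a2*np.cos(q2)+0*l],2).reshape(-1,3)
    P=R.from_euler("z",q1).apply(P);qq=np.load("pose.npy");Q=(P-np.r_[qq[:2],0])@R.from_euler("z",qq[3]).as_matrix()
    Q=Q
    e=np.linalg.norm(np.maximum(np.maximum(HB[0]-Q,Q-HB[1]),0),axis=1);return q1,q2,d,(e.min()-rad)
E
python3 - <<'E'
from fk import *
q=np.load("pose.npy");F=frame(q[3])
s=get_state();print("now",np.round(clear(s["ee_pos"],R.from_quat(s["orientation"]).apply([0,0,1])),3),s["qpos"][:2])
for nm,pp in(("pw",(-8,55,9)),("st",(-66,-42,9))):
  for th in(0,10,20,30):
   for tb in(-10,0,10):
    n=R.from_rotvec(F@np.radians([-th,tb,0])).apply(F[:,2]);print(nm,th,tb,"lean",(F.T@n).round(2),np.round(clear(q[:3]+F@np.array(pp)/1e3,-n),3))
E
```

```text
now [-0.606  0.495  0.778  0.005] [-0.57928766  0.57630651]
pw 0 -10 lean [-0.17  0.    0.98] [-0.358  0.879  0.805 -0.074]
pw 0 0 lean [0. 0. 1.] [-0.317  0.742  0.762 -0.049]
pw 0 10 lean [0.17 0.   0.98] [-0.265  0.615  0.716 -0.026]
pw 10 -10 lean [-0.17  0.17  0.97] [-0.441  0.815  0.77  -0.051]
pw 10 0 lean [0.   0.17 0.98] [-0.406  0.679  0.726 -0.031]
pw 10 10 lean [0.17 0.17 0.97] [-0.359  0.552  0.678 -0.013]
pw 20 -10 lean [-0.17  0.34  0.92] [-0.526  0.769  0.734 -0.032]
pw 20 0 lean [0.   0.34 0.94] [-0.498  0.635  0.688 -0.017]
pw 20 10 lean [0.17 0.34 0.92] [-0.457  0.508  0.638 -0.004]
pw 30 -10 lean [-0.17  0.5   0.85] [-0.611  0.743  0.696 -0.016]
pw 30 0 lean [-0.    0.5   0.87] [-0.59   0.613  0.648 -0.006]
pw 30 10 lean [0.17 0.5  0.85] [-0.558  0.488  0.597  0.003]
st 0 -10 lean [-0.17  0.    0.98] [-0.288  1.149  0.891 -0.08 ]
st 0 0 lean [0. 0. 1.] [-0.248  0.969  0.848 -0.08 ]
st 0 10 lean [0.17 0.   0.98] [-0.197  0.825  0.802 -0.074]
st 10 -10 lean [-0.17  0.17  0.97] [-0.36   1.031  0.852 -0.08 ]
st 10 0 lean [0.   0.17 0.98] [-0.322  0.876  0.807 -0.078]
st 10 10 lean [0.17 0.17 0.97] [-0.275  0.742  0.758 -0.051]
st 20 -10 lean [-0.17  0.34  0.92] [-0.432  0.952  0.811 -0.079]
st 20 0 lean [0.   0.34 0.94] [-0.399  0.809  0.764 -0.055]
st 20 10 lean [0.17 0.34 0.92] [-0.355  0.681  0.713 -0.035]
st 30 -10 lean [-0.17  0.5   0.85] [-0.503  0.902  0.768 -0.057]
st 30 0 lean [-0.    0.5   0.87] [-0.475  0.768  0.72  -0.038]
st 30 10 lean [0.17 0.5  0.85] [-0.437  0.645  0.668 -0.023]
```

```bash
cat >> fk.py <<'E'
def fit2(zs,sol=None):
    A=[];B=[]
    for q,p,o in D:
        Z=R.from_euler("z",q[0]);T=Z.inv().apply(R.from_quat(o).apply([0,0,1]));p=Z.inv().apply(p)
        t=q[1]-q[2]; ph=t+q[3]
        A.append(np.c_[[np.sin(q[1]),0,np.cos(q[1])],[np.cos(t),0,-np.sin(t)],[np.cos(ph),0,-np.sin(ph)],T]);B.append(p-[0,0,zs])
    A=np.vstack(A);B=np.hstack(B);x,*_=np.linalg.lstsq(A,B,rcond=None);return x,A@x-B
E
python3 - <<'E'
from fk import *
for z in(.18,.2,.22,.24,.26,.28,.3,.36):
    x,r=fit2(z);print(z,x.round(3),np.sqrt((r**2).mean()).round(5),abs(r).max().round(5))
# elbow & shoulder in side1: points of arm, outer face l>.2
q=s["qpos"];f=np.load("side1.npz");C=R.from_euler("z",-q[0]).apply(cloud("side",f["d"],np.ones((480,640),bool)))
m=(C[:,1]>.2)&(C[:,1]<.228)&(C[:,0]<.5)&(C[:,2]>.1);E=C[m]
ax=np.array([np.sin(q[1]),np.cos(q[1])]);u=E[:,[0,2]]@ax;w=E[:,0]*ax[1]-E[:,2]*ax[0]
for a in np.arange(.05,.95,.07):
    k=abs(u-a)<.01
    if k.sum()>5:print("along",a.round(2),k.sum(),"perp",np.percentile(w[k],[2,98]).round(3))
print("u range",np.percentile(u,[.5,99.5]).round(3))
E
```

```text
0.18 [ 0.343  0.407 -0.123  0.314] 0.01124 0.03285
0.2 [ 0.361  0.407 -0.086  0.314] 0.01005 0.02939
0.22 [ 0.38   0.406 -0.048  0.314] 0.00886 0.02593
0.24 [ 0.399  0.406 -0.011  0.315] 0.00767 0.02248
0.26 [0.418 0.405 0.027 0.315] 0.00648 0.01902
0.28 [0.436 0.405 0.064 0.315] 0.00529 0.01557
0.3 [0.455 0.404 0.101 0.315] 0.0041 0.01211
0.36 [0.511 0.403 0.214 0.316] 0.00062 0.00174
along 0.19 271 perp [-0.211 -0.059]
along 0.26 478 perp [-0.213 -0.057]
along 0.33 456 perp [-0.213 -0.057]
along 0.4 528 perp [-0.212 -0.06 ]
along 0.47 623 perp [-0.21  -0.062]
along 0.54 768 perp [-0.209 -0.066]
along 0.61 1028 perp [-0.207 -0.068]
along 0.68 1146 perp [-0.205 -0.07 ]
along 0.75 1856 perp [-0.183 -0.09 ]
u range [0.158 0.761]
```

```bash
python3 - <<'E'
from fk import *
for z in(.18,.21,.23,.248,.26,.3):
    A=[];B=[]
    for q,p,o in D:
        Z=R.from_euler("z",q[0]);T=Z.inv().apply(R.from_quat(o).apply([0,0,1]));p=Z.inv().apply(p)
        t=q[1]-q[2]; ph=t+q[3]
        A.append(np.c_[[np.sin(q[1]),0,np.cos(q[1])],[np.cos(t),0,-np.sin(t)],[np.sin(ph),0,np.cos(ph)],T]);B.append(p-[0,0,z])
    A=np.vstack(A);B=np.hstack(B);x,*_=np.linalg.lstsq(A,B,rcond=None);r=A@x-B;print(z,x.round(3),abs(r).max().round(4))
E
```

```text
0.18 [ 0.441  0.389 -0.003  0.284] 0.0334
0.21 [0.42  0.389 0.006 0.294] 0.0276
0.23 [0.406 0.39  0.013 0.3  ] 0.0236
0.248 [0.394 0.39  0.018 0.306] 0.0201
0.26 [0.386 0.39  0.022 0.309] 0.0177
0.3 [0.358 0.391 0.035 0.322] 0.0099
```

```bash
cat >> fk.py <<'E'
X,_=fit()
def ik(tcp,Tz,g=(-.45,.7,.4,1.9,.3)):
    def r(q):
        t=q[1]-q[2];ph=t+q[3];T=np.array([np.cos(ph)*np.cos(q[4]),np.sin(q[4]),-np.sin(ph)*np.cos(q[4])])
        p=X[0]*np.array([np.sin(q[1]),0,np.cos(q[1])])+X[1]*np.array([np.cos(t),0,-np.sin(t)])+X[2]*np.array([np.cos(ph),0,-np.sin(ph)])+X[3]*T+[0,0,X[4]]
        Z=R.from_euler("z",q[0]);return np.r_[Z.apply(p)-tcp,Z.apply(T)-Tz]
    o=least_squares(r,g);return o.x,abs(o.fun).max()
def gap(q1,q2,hw=.077,zs=.248,a2=.478):
    th=np.linspace(-np.pi,np.pi,49)[:-1];a=np.array([np.sin(q2),np.cos(q2)]);S=[]
    for t in np.linspace(0,1,50):
        for rr in (hw,hw/2):S.append(np.c_[t*a2*a[0]+rr*np.cos(th),zs+t*a2*a[1]+rr*np.sin(th)])
    S=np.vstack(S);P=np.vstack([np.c_[S[:,0],np.full(len(S),l),S[:,1]] for l in(.09,.12,.15,.18,.2,.225)])
    P=R.from_euler("z",q1).apply(P);qq=np.load("pose.npy");Q=(P-np.r_[qq[:2],0])@R.from_euler("z",qq[3]).as_matrix()
    g=1
    for lo,hi in(([.127,-.085,.35],[.375,.085,.46]),([.08,-.095,0],[.37,.095,.145]),([.25,-.085,.1],[.375,.085,.35])):
        e=np.maximum(np.array(lo)-Q,Q-np.array(hi));sd=np.linalg.norm(np.maximum(e,0),axis=1)+np.minimum(e.max(1),0);g=min(g,sd.min())
    return g
E
python3 - <<'E'
from fk import *
q=np.load("pose.npy");F=frame(q[3])
print(X.round(3),"now",gap(*s["qpos"][:2]),ik(s["ee_pos"],R.from_quat(s["orientation"]).apply([0,0,1]))[0].round(3),s["qpos"].round(3))
for nm,pp in(("pw",(-8,55,9)),("st",(-66,-42,9))):
  for th in(0,10,20,30):
   for tb in(-10,0,10):
    n=R.from_rotvec(F@np.radians([-th,tb,0])).apply(F[:,2]);j,e=ik(q[:3]+F@np.array(pp)/1e3,-n);print(nm,th,tb,j.round(2),e.round(4),"gap",gap(*j[:2]).round(3))
E
```

```text
[ 0.519  0.402  0.229  0.317  0.369 -0.   ] now 0.0592309188032511 [-0.58   0.578  0.558  1.852  0.173] [-0.579  0.576  0.556  1.851  0.173  0.777]
pw 0 -10 [-0.32  1.06  0.88  1.94  0.3 ] 0.0 gap -0.055
pw 0 0 [-0.29  0.84  0.55  1.66  0.23] 0.0 gap -0.025
pw 0 10 [-0.24  0.67  0.29  1.41  0.15] 0.0 gap 0.002
pw 10 -10 [-0.39  0.95  0.67  1.78  0.42] 0.0 gap -0.033
pw 10 0 [-0.35  0.75  0.38  1.51  0.36] 0.0 gap -0.003
pw 10 10 [-0.31  0.58  0.13  1.26  0.28] 0.0 gap 0.026
pw 20 -10 [-0.45  0.88  0.49  1.64  0.55] 0.0 gap -0.01
pw 20 0 [-0.42  0.69  0.22  1.36  0.5 ] 0.0 gap 0.02
pw 20 10 [-0.39  0.51 -0.03  1.1   0.42] 0.0 gap 0.043
pw 30 -10 [-0.52  0.84  0.35  1.52  0.69] 0.0 gap 0.011
pw 30 0 [-0.49  0.64  0.08  1.23  0.64] 0.0 gap 0.038
pw 30 10 [-0.46  0.47 -0.17  0.95  0.57] 0.0 gap 0.056
st 0 -10 [-0.25  1.4   1.57  2.26  0.33] 0.026 gap -0.055
st 0 0 [-0.22  1.11  1.06  1.88  0.26] 0.0 gap -0.055
st 0 10 [-0.18  0.88  0.65  1.55  0.17] 0.0 gap -0.041
st 10 -10 [-0.31  1.25  1.26  2.04  0.46] 0.0 gap -0.055
st 10 0 [-0.27  0.96  0.73  1.63  0.38] 0.0 gap -0.049
st 10 10 [-0.23  0.77  0.41  1.33  0.29] 0.0 gap -0.014
st 20 -10 [-0.36  1.08  0.87  1.76  0.59] 0.0 gap -0.051
st 20 0 [-0.33  0.85  0.49  1.42  0.52] 0.0 gap -0.023
st 20 10 [-0.29  0.68  0.2   1.13  0.43] 0.0 gap 0.005
st 30 -10 [-0.41  0.99  0.62  1.55  0.73] 0.0 gap -0.036
st 30 0 [-0.39  0.78  0.29  1.22  0.66] 0.0 gap -0.002
st 30 10 [-0.35  0.61  0.02  0.92  0.57] 0.0 gap 0.024
```

```bash
python3 - <<'E'
from fk import *
q=np.load("pose.npy");F=frame(q[3])
for nm,pp in(("pw",(-19,45,9)),("st",(-77,-52,9))):
  for th in(15,20,25,30):
   for tb in(10,15,20):
    n=R.from_rotvec(F@np.radians([-th,tb,0])).apply(F[:,2]);j,e=ik(q[:3]+F@np.array(pp)/1e3,-n);print(nm,th,tb,j.round(2),"gap",gap(*j[:2]).round(3))
plan(-19,45,80,(15,-20))
E
```

```text
pw 15 10 [-0.34  0.57  0.08  1.19  0.35] gap 0.03
pw 15 15 [-0.32  0.49 -0.03  1.06  0.31] gap 0.041
pw 15 20 [-0.3   0.42 -0.14  0.94  0.26] gap 0.056
pw 20 10 [-0.38  0.54  0.01  1.11  0.43] gap 0.039
pw 20 15 [-0.36  0.46 -0.11  0.98  0.38] gap 0.049
pw 20 20 [-0.33  0.39 -0.22  0.86  0.33] gap 0.061
pw 25 10 [-0.42  0.51 -0.07  1.03  0.5 ] gap 0.046
pw 25 15 [-0.39  0.43 -0.18  0.9   0.46] gap 0.055
pw 25 20 [-0.37  0.36 -0.29  0.77  0.41] gap 0.064
pw 30 10 [-0.45  0.49 -0.14  0.95  0.57] gap 0.052
pw 30 15 [-0.43  0.41 -0.26  0.81  0.53] gap 0.06
pw 30 20 [-0.41  0.34 -0.37  0.67  0.48] gap 0.068
st 15 10 [-0.26  0.75  0.35  1.24  0.36] gap -0.009
st 15 15 [-0.24  0.67  0.22  1.11  0.31] gap 0.002
st 15 20 [-0.21  0.6   0.09  0.98  0.26] gap 0.015
st 20 10 [-0.29  0.7   0.24  1.14  0.43] gap 0.001
st 20 15 [-0.27  0.63  0.12  1.    0.38] gap 0.013
st 20 20 [-0.24  0.56 -0.    0.87  0.32] gap 0.025
st 25 10 [-0.32  0.67  0.15  1.03  0.5 ] gap 0.01
st 25 15 [-0.3   0.59  0.02  0.89  0.45] gap 0.022
st 25 20 [-0.27  0.53 -0.1   0.76  0.39] gap 0.032
st 30 10 [-0.35  0.64  0.05  0.92  0.57] gap 0.019
st 30 15 [-0.33  0.56 -0.07  0.78  0.52] gap 0.03
st 30 20 [-0.3   0.5  -0.19  0.64  0.46] gap 0.039
target [ 0.6052 -0.1158  0.1583] d mm [ 56.5 168.5 131.6] rot [-16.87  -4.87 -28.73]
```

```bash
python3 - <<'E'
from fk import *
plan(-19,45,80,(20,-25))
q=np.load("pose.npy");F=frame(q[3]);n=R.from_rotvec(F@np.radians([-25,20,0])).apply(F[:,2]);print(F.T@n);j,e=ik(q[:3]+F@np.array([-19,45,80])/1e3,-n);print(j.round(2),gap(*j[:2]))
E
```

```text
target [ 0.6052 -0.1158  0.1583] d mm [ 56.5 168.5 131.6] rot [-23.03  -8.49 -28.46]
[0.33118237 0.41397796 0.84790359]
[-0.4   0.34 -0.13  0.96  0.41] 0.0676022682615252
```

>>> play_rows([
  [[0.011, 0.034, 0.026, -4.6, -1.7, -5.7, 1], [0.022, 0.067, 0.053, -9.2, -3.4, -11.4, 1], [0.034, 0.101, 0.079, -13.8, -5.1, -17.1, 1], [0.045, 0.135, 0.105, -18.4, -6.8, -22.8, 1], [0.0565, 0.1685, 0.1316, -23, -8.5, -28.5, 1]],
])

```text
time: 1.65
ee_pos: [0.6037, -0.1225, 0.1599]
orientation: [0.451, 0.867, 0.206, 0.052]
force: [3.2, 0.0, -0.2]
width: 0.0
grip_force: 0.0
```

```bash
python3 - <<'E'
from fk import *
where();print("gap",gap(*s["qpos"][:2]));plan(-19,45,40,(20,-25))
E
```

```text
t 1.65 panel mm [-22.   50.6  83.2] ori err [-25.  -20.6   0.8] F(panel) [-2.  -2.5  0.7] q [-0.403  0.336 -0.129  0.961  0.404  0.587] w 0.0
gap 0.06874938383206039
target [ 0.594  -0.103   0.1221] d mm [ 17.8 -12.7  37.7] rot [-0.07  0.74 -0.61]
```

>>> play_rows([
  [[0.006, -0.004, 0.013, 0, 0.3, -0.2, 1], [0.012, -0.008, 0.026, 0, 0.5, -0.4, 1], [0.018, -0.013, 0.038, 0, 0.7, -0.6, 1], [0.018, -0.013, 0.038, 0, 0.7, -0.6, 1], [0.018, -0.013, 0.038, 0, 0.7, -0.6, 1]],
])

```text
time: 2.15
ee_pos: [0.5929, -0.1043, 0.1225]
orientation: [0.447, 0.869, 0.207, 0.046]
force: [0.7, 0.5, 0.4]
width: -0.0001
grip_force: 0.0
```

```bash
python3 - <<'E'
from fk import *
where()
out=[]
for n,(u,v) in(("side",(303,290)),("top",(280,215))):
    p,d=camera(n);np.savez(f"{n}2.npz",p=p,d=d)
    out.append(cv2.resize(p[v-50:v+50,u-50:u+50,::-1],(400,400),interpolation=cv2.INTER_CUBIC))
    t=get_state()["ee_pos"];a=(proj(n,t)-[u-50,v-50])*4;print(n,"tcp in crop",a.round(0))
cv2.imwrite("pics/z2.png",np.hstack(out))
E
```

```text
t 2.15 panel mm [-19.1  46.7  40.5] ori err [-24.8 -19.9   0.3] F(panel) [ 0.1 -0.9  0.4] q [-0.383  0.339 -0.224  0.869  0.406  0.597] w -0.0001
side tcp in crop [197. 123.]
top tcp in crop [278. 210.]
```

View pics/z2.png

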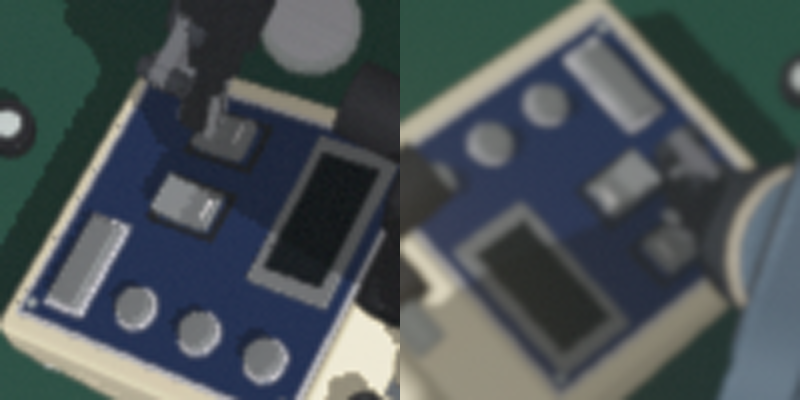

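Tip is right over the power rocker's side: side crop tip at (205,118), rocker (230,138); top crop tip at (675,215), rocker (668,248). The projected TCP agrees with both. I'll descend square to the panel.

```bash
cat >> fit.py <<'E'
def axes():
    F=frame(np.load("pose.npy")[3]);T=R.from_quat(get_state()["orientation"]).as_matrix();print("tool-frame cols up,left,out\n",(T.T@F).round(3))
E
python3 - <<'E'
from fk import *
axes()
E
```

```text
tool-frame cols up,left,out
 [[ 0.941 -0.078 -0.329]
 [ 0.068 -0.909  0.412]
 [-0.332 -0.41  -0.849]]
```

>>> play_rows([
  [[0.0021, -0.002, 0.0041, 0, 0, 0, 1], [0.0042, -0.0041, 0.0081, 0, 0, 0, 1], [0.0063, -0.0061, 0.0122, 0, 0, 0, 1], [0.0063, -0.0061, 0.0122, 0, 0, 0, 1], [0.0063, -0.0061, 0.0122, 0, 0, 0, 1]],
])

```text
time: 2.75
ee_pos: [0.5877, -0.0983, 0.1093]
orientation: [0.447, 0.869, 0.207, 0.046]
force: [0.1, -0.1, -0.0]
width: -0.0002
grip_force: 0.0
```

```bash
python3 - <<'E'
from fk import *
where()
E
```

```text
t 2.75 panel mm [-17.6  46.7  25.2] ori err [-24.8 -19.9   0.3] F(panel) [-0.1  0.   0.1] q [-0.376  0.336 -0.265  0.828  0.405  0.604] w -0.0002
```

>>> play_rows([
  [[0.0003, -0.0004, 0.0008, 0, 0, 0, 1], [0.0007, -0.0008, 0.0017, 0, 0, 0, 1], [0.001, -0.0012, 0.0025, 0, 0, 0, 1], [0.001, -0.0012, 0.0025, 0, 0, 0, 1], [0.001, -0.0012, 0.0025, 0, 0, 0, 1]],
])

```text
time: 3.25
ee_pos: [0.587, -0.0975, 0.1069]
orientation: [0.447, 0.869, 0.207, 0.046]
force: [0.1, 0.2, 1.4]
width: -0.0
grip_force: 0.7
```

>>> play_rows([
  [[0.0003, -0.0004, 0.0008, 0, 0, 0, 1], [0.0007, -0.0008, 0.0017, 0, 0, 0, 1], [0.0007, -0.0008, 0.0017, 0, 0, 0, 1], [0.0007, -0.0008, 0.0017, 0, 0, 0, 1], [0.0007, -0.0008, 0.0017, 0, 0, 0, 1]],
])

```text
time: 3.75
ee_pos: [0.5863, -0.0967, 0.1049]
orientation: [0.447, 0.869, 0.207, 0.046]
force: [0.7, 0.5, 3.4]
width: 0.0003
grip_force: 1.0
```

>>> play_rows([
  [[0.0003, -0.0004, 0.0008, 0, 0, 0, 1], [0.0007, -0.0008, 0.0017, 0, 0, 0, 1], [0.0007, -0.0008, 0.0017, 0, 0, 0, 1], [0.0007, -0.0008, 0.0017, 0, 0, 0, 1], [0.0007, -0.0008, 0.0017, 0, 0, 0, 1]],
])

```text
time: 4.25
ee_pos: [0.5858, -0.096, 0.1032]
orientation: [0.447, 0.869, 0.207, 0.046]
force: [-1.0, 0.3, 4.9]
width: -0.0002
grip_force: 2.1
```

```bash
python3 - <<'E'
from fk import *
where()
out=[]
for n,(u,v) in(("side",(300,280)),("top",(288,218))):
    p,d=camera(n)
    out.append(cv2.resize(p[v-30:v+30,u-30:u+30,::-1],(400,400),interpolation=cv2.INTER_CUBIC))
    t=get_state()["ee_pos"];a=(proj(n,t)-[u-30,v-30])*400/60;print(n,"tcp in crop",a.round(0))
cv2.imwrite("pics/z3.png",np.hstack(out))
E
```

```text
t 4.25 panel mm [-17.5  46.6  18.4] ori err [-24.8 -19.9   0.3] F(panel) [2.9 0.6 4. ] q [-0.373  0.336 -0.282  0.81   0.405  0.607] w -0.0002
side tcp in crop [246. 171.]
top tcp in crop [252. 229.]
```

View pics/z3.png

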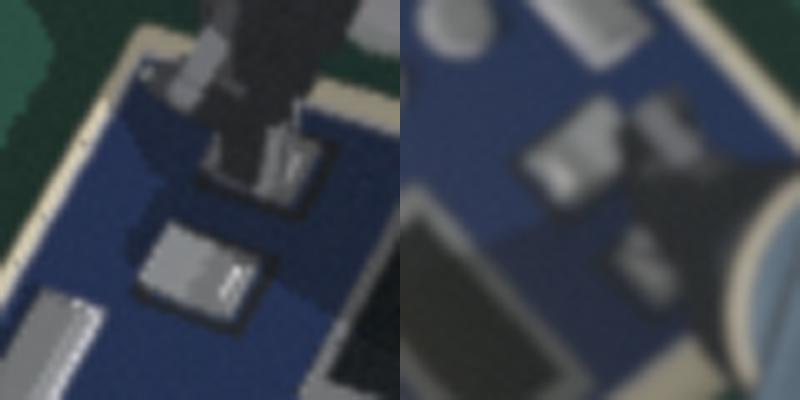

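The tip stands near the rocker's pivot (side crop: tip 220–280 at row ~190, pivot ~262, white bar at 297). It needs to go about 6 mm up the slope and slightly left, so I'll lift, shift and press again.

>>> play_rows([
  [[-0.0013, 0.0016, -0.0034, 0, 0, 0, 1], [-0.0026, 0.0033, -0.0068, 0, 0, 0, 1], [0.0028, 0.001, -0.01, 0, 0, 0, 1], [0.0028, 0.001, -0.01, 0, 0, 0, 1], [0.0028, 0.001, -0.01, 0, 0, 0, 1]],
])

```text
time: 4.85
ee_pos: [0.582, -0.0964, 0.113]
orientation: [0.447, 0.869, 0.207, 0.046]
force: [-0.1, -0.0, -0.4]
width: -0.0003
grip_force: 0.0
```

>>> play_rows([
  [[0.0007, -0.0008, 0.0017, 0, 0, 0, 1], [0.0013, -0.0016, 0.0034, 0, 0, 0, 1], [0.0013, -0.0016, 0.0034, 0, 0, 0, 1], [0.0013, -0.0016, 0.0034, 0, 0, 0, 1], [0.0013, -0.0016, 0.0034, 0, 0, 0, 1]],
])

```text
time: 5.35
ee_pos: [0.5812, -0.0952, 0.1094]
orientation: [0.447, 0.869, 0.207, 0.046]
force: [-0.8, -0.1, 0.3]
width: 0.0004
grip_force: 0.0
```

>>> play_rows([
  [[0.0003, -0.0004, 0.0008, 0, 0, 0, 1], [0.0007, -0.0008, 0.0017, 0, 0, 0, 1], [0.0007, -0.0008, 0.0017, 0, 0, 0, 1], [0.0007, -0.0008, 0.0017, 0, 0, 0, 1], [0.0007, -0.0008, 0.0017, 0, 0, 0, 1]],
])

```text
time: 5.85
ee_pos: [0.5805, -0.0945, 0.1076]
orientation: [0.447, 0.869, 0.207, 0.046]
force: [-0.6, -0.3, 0.4]
width: 0.0002
grip_force: 0.0
```

>>> play_rows([
  [[0.0003, -0.0004, 0.0008, 0, 0, 0, 1], [0.0007, -0.0008, 0.0017, 0, 0, 0, 1], [0.0007, -0.0008, 0.0017, 0, 0, 0, 1], [0.0007, -0.0008, 0.0017, 0, 0, 0, 1], [0.0007, -0.0008, 0.0017, 0, 0, 0, 1]],
])

```text
time: 6.35
ee_pos: [0.5801, -0.0939, 0.1059]
orientation: [0.447, 0.869, 0.207, 0.046]
force: [1.0, -1.3, 2.4]
width: 0.0002
grip_force: 1.3
```

>>> play_rows([
  [[0.0003, -0.0004, 0.0008, 0, 0, 0, 1], [0.0005, -0.0006, 0.0013, 0, 0, 0, 1], [0.0005, -0.0006, 0.0013, 0, 0, 0, 1], [0.0005, -0.0006, 0.0013, 0, 0, 0, 1], [0.0005, -0.0006, 0.0013, 0, 0, 0, 1]],
])

```text
time: 6.85
ee_pos: [0.5802, -0.0937, 0.1053]
orientation: [0.447, 0.869, 0.207, 0.047]
force: [-1.5, -3.6, 10.7]
width: -0.0
grip_force: 5.2
```

```bash
python3 - <<'E'
from fk import *
where()
E
```

```text
t 6.85 panel mm [-11.7  49.2  17.9] ori err [-24.8 -20.    0.3] F(panel) [ 3.   3.5 10.4] q [-0.373  0.322 -0.297  0.807  0.405  0.607] w -0.0
```

>>> play_rows([
  [[-0.0026, 0.0033, -0.0068, 0, 0, 0, 1], [-0.006, 0.0075, -0.0155, 0, 0, 0, 1], [-0.01, 0.0125, -0.0257, 0, 0, 0, 1], [-0.0165, 0.0206, -0.0425, 0, 0, 0, 1], [-0.0165, 0.0206, -0.0425, 0, 0, 0, 1]],
])

```text
time: 7.35
ee_pos: [0.5954, -0.1105, 0.1521]
orientation: [0.447, 0.869, 0.207, 0.048]
force: [-0.3, 0.8, -0.4]
width: 0.0002
grip_force: 0.0
```

```bash
python3 - <<'E'
from fk import *
where();axes()
q=np.load("pose.npy");F=frame(q[3]);n=F@[.331,.414,.848]
for o in(50,15):
    j,e=ik(q[:3]+F@np.array([-72,-52,o])/1e3,-n);print(j.round(2),gap(*j[:2]).round(3))
plan(-72,-48,50,(20,-25))
p,d=camera("side");u,v=300,285
cv2.imwrite("pics/z4.png",cv2.resize(p[v-45:v+45,u-45:u+45,::-1],(600,600),interpolation=cv2.INTER_CUBIC))
E
```

```text
t 7.35 panel mm [-12.2  48.9  69.9] ori err [-24.9 -20.1   0.3] F(panel) [ 0.5 -0.3 -0.7] q [-0.391  0.325 -0.166  0.941  0.407  0.588] w 0.0002
tool-frame cols up,left,out
 [[ 0.94  -0.078 -0.331]
 [ 0.07  -0.908  0.413]
 [-0.333 -0.411 -0.848]]
[-0.28  0.51 -0.01  0.87  0.39] 0.037
[-0.27  0.52 -0.09  0.78  0.39] 0.034
target [ 0.6983 -0.0808  0.1085] d mm [-42.1  75.6  76.7] rot [-0.15  0.11 -0.21]
```

View pics/z4.png

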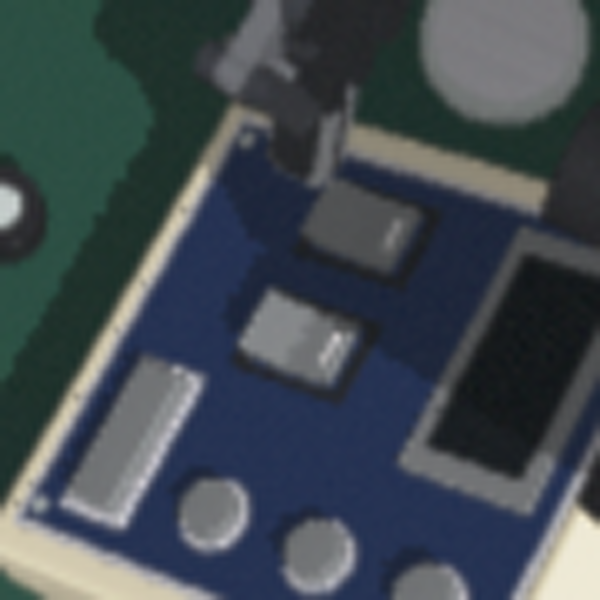

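The power rocker at (365,228) now shows the same ON shape as the lamp rocker at (305,340), which hasn't moved. Next is START at (133,440).

>>> play_rows([
  [[-0.009, 0.018, 0.018, 0, 0, 0, 1], [-0.018, 0.035, 0.038, 0, 0, 0, 1], [-0.027, 0.053, 0.06, 0, 0, 0, 1], [-0.035, 0.07, 0.083, 0, 0, 0, 1], [-0.035, 0.07, 0.083, 0, 0, 0, 1]],
])

```text
time: 7.9
ee_pos: [0.6899, -0.073, 0.0951]
orientation: [0.447, 0.869, 0.207, 0.044]
force: [-1.6, -0.7, -0.6]
width: -0.0001
grip_force: 0.0
```

>>> play_rows([
  [[0.002, -0.002, 0.004, 0, 0, 0, 1], [0.004, -0.005, 0.0095, 0, 0, 0, 1], [0.004, -0.005, 0.0095, 0, 0, 0, 1], [0.004, -0.005, 0.0095, 0, 0, 0, 1], [0.004, -0.005, 0.0095, 0, 0, 0, 1]],
])

```text
time: 8.4
ee_pos: [0.6861, -0.0716, 0.0888]
orientation: [0.447, 0.869, 0.207, 0.047]
force: [-0.0, 0.4, -0.1]
width: 0.0002
grip_force: 0.0
```

```bash
python3 - <<'E'
from fk import *
where();print(gap(*s["qpos"][:2]));axes()
out=[]
for n,(u,v) in(("side",(285,295)),("top",(285,200))):
    p,d=camera(n)
    out.append(cv2.resize(p[v-35:v+35,u-35:u+35,::-1],(400,400),interpolation=cv2.INTER_CUBIC))
    t=get_state()["ee_pos"];a=(proj(n,t)-[u-35,v-35])*400/70;print(n,"tcp in crop",a.round(0))
cv2.imwrite("pics/z5.png",np.hstack(out))
E
```

```text
t 8.4 panel mm [-66.9 -44.9  25.8] ori err [-24.8 -19.9   0.3] F(panel) [ 0.3 -0.2 -0.2] q [-0.278  0.502 -0.068  0.818  0.389  0.709] w 0.0002
0.03735809937112943
tool-frame cols up,left,out
 [[ 0.941 -0.079 -0.329]
 [ 0.068 -0.909  0.412]
 [-0.331 -0.41  -0.85 ]]
side tcp in crop [111. 250.]
top tcp in crop [195.  90.]
```

View pics/z5.png

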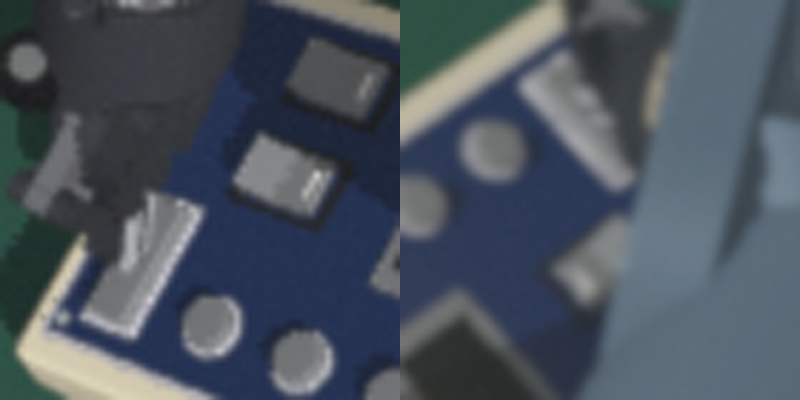

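Side crop: tip spans (90–135, 255), just over START, whose centre is (143,263). After the descent its upslope edge should land near the key's centreline, so I'll press gently.

>>> play_rows([
  [[0.0007, -0.0008, 0.0017, 0, 0, 0, 1], [0.0013, -0.0016, 0.0034, 0, 0, 0, 1], [0.0016, -0.0021, 0.0042, 0, 0, 0, 1], [0.0016, -0.0021, 0.0042, 0, 0, 0, 1], [0.0016, -0.0021, 0.0042, 0, 0, 0, 1]],
])

```text
time: 9.0
ee_pos: [0.6846, -0.0697, 0.0838]
orientation: [0.447, 0.869, 0.207, 0.046]
force: [0.7, -0.1, 0.2]
width: -0.0
grip_force: 0.2
```

>>> play_rows([
  [[0.0003, -0.0004, 0.0008, 0, 0, 0, 1], [0.0007, -0.0008, 0.0017, 0, 0, 0, 1], [0.0007, -0.0008, 0.0017, 0, 0, 0, 1], [0.0007, -0.0008, 0.0017, 0, 0, 0, 1], [0.0007, -0.0008, 0.0017, 0, 0, 0, 1]],
])

```text
time: 9.5
ee_pos: [0.6841, -0.069, 0.0821]
orientation: [0.447, 0.869, 0.207, 0.046]
force: [0.8, -0.9, 1.0]
width: -0.0001
grip_force: 1.1
```

>>> play_rows([
  [[0.0003, -0.0004, 0.0008, 0, 0, 0, 1], [0.0007, -0.0008, 0.0017, 0, 0, 0, 1], [0.0007, -0.0008, 0.0017, 0, 0, 0, 1], [0.0007, -0.0008, 0.0017, 0, 0, 0, 1], [0.0007, -0.0008, 0.0017, 0, 0, 0, 1]],
])

```text
time: 10.0
ee_pos: [0.6836, -0.0684, 0.0803]
orientation: [0.447, 0.869, 0.207, 0.046]
force: [0.6, -1.5, 3.2]
width: 0.0002
grip_force: 1.9
```

```bash
python3 - <<'E'
from fk import *
where()
E
```

```text
t 10.0 panel mm [-66.9 -45.1  16.4] ori err [-24.8 -19.9   0.3] F(panel) [0.  0.6 3.6] q [-0.275  0.503 -0.089  0.794  0.389  0.713] w 0.0002
```

>>> play_rows([
  [[0.0003, -0.0004, 0.0008, 0, 0, 0, 1], [0.0005, -0.0006, 0.0013, 0, 0, 0, 1], [0.0005, -0.0006, 0.0013, 0, 0, 0, 1], [0.0005, -0.0006, 0.0013, 0, 0, 0, 1], [0.0005, -0.0006, 0.0013, 0, 0, 0, 1]],
])

```text
time: 10.5
ee_pos: [0.6833, -0.0679, 0.0791]
orientation: [0.447, 0.869, 0.207, 0.046]
force: [1.8, -2.0, 5.5]
width: -0.0001
grip_force: 3.0
```

>>> play_rows([
  [[0.0002, -0.0002, 0.0004, 0, 0, 0, 1], [0.0003, -0.0004, 0.0008, 0, 0, 0, 1], [0.0003, -0.0004, 0.0008, 0, 0, 0, 1], [0.0003, -0.0004, 0.0008, 0, 0, 0, 1], [0.0003, -0.0004, 0.0008, 0, 0, 0, 1]],
])

```text
time: 11.0
ee_pos: [0.6833, -0.0678, 0.0787]
orientation: [0.447, 0.869, 0.207, 0.047]
force: [-0.1, -3.1, 10.0]
width: -0.0001
grip_force: 5.1
```

```bash
python3 - <<'E'
from fk import *
where()
E
```

```text
t 11.0 panel mm [-67.  -45.3  14.7] ori err [-24.8 -20.    0.3] F(panel) [ 2.2  2.1 10. ] q [-0.274  0.503 -0.095  0.788  0.389  0.714] w -0.0001
```

Force jumped from about 5 N to 10 N in the last 0.5 mm, so START is home on its stop. Now releasing and backing off.

>>> play_rows([
  [[-0.0026, 0.0033, -0.0068, 0, 0, 0, 1], [-0.006, 0.0075, -0.0155, 0, 0, 0, 1], [-0.01, 0.0125, -0.0257, 0, 0, 0, 1], [-0.0165, 0.0206, -0.0425, 0, 0, 0, 1], [-0.0265, 0.033, -0.068, 0, 0, 0, 1]],
])

```text
time: 11.5
ee_pos: [0.7045, -0.0931, 0.1498]
orientation: [0.447, 0.869, 0.207, 0.045]
force: [0.2, -0.6, 0.5]
width: 0.0004
grip_force: 0.0
```

```bash
python3 - <<'E'
from fk import *
where();print(gap(*s["qpos"][:2]))
T=R.from_quat(s["orientation"]).as_matrix();print("to (.55,-.27,.27):",(T.T@(np.array([.55,-.27,.27])-s["ee_pos"])).round(3),ik(np.array([.55,-.27,.27]),T[:,2])[0].round(2))
E
```

```text
t 11.5 panel mm [-66.4 -44.6  93.1] ori err [-24.7 -19.7   0.3] F(panel) [-0.3  0.2  0.7] q [-0.302  0.516  0.117  1.003  0.394  0.683] w 0.0004
0.036080089183144794
to (.55,-.27,.27): [-0.036 -0.16  -0.207] [-0.67  0.4   0.25  1.42  0.43]
```

>>> play_rows([
  [[-0.005, -0.022, -0.032, 0, 0, 0, 1], [-0.011, -0.048, -0.064, 0, 0, 0, 1], [-0.017, -0.075, -0.098, 0, 0, 0, 1], [-0.023, -0.1, -0.13, 0, 0, 0, 1], [-0.028, -0.125, -0.16, 0, 0, 0, 1]],
])

```text
time: 12.0
ee_pos: [0.5837, -0.2319, 0.244]
orientation: [0.447, 0.869, 0.207, 0.046]
force: [-0.3, -0.3, 0.1]
width: 0.0001
grip_force: 0.0
```

>>> play_rows([
  [[-0.004, -0.017, -0.023, 0, 0, 0, 1], [-0.008, -0.035, -0.047, 0, 0, 0, 1], [-0.008, -0.035, -0.047, 0, 0, 0, 1], [-0.008, -0.035, -0.047, 0, 0, 0, 1], [-0.008, -0.035, -0.047, 0, 0, 0, 1]],
])

```text
time: 12.5
ee_pos: [0.5509, -0.2696, 0.2702]
orientation: [0.447, 0.869, 0.207, 0.046]
force: [-0.6, 0.2, 0.1]
width: 0.0001
grip_force: 0.0
```

```bash
python3 - <<'E'
from fk import *
where();print(gap(*s["qpos"][:2]))
p,d=camera("side");np.savez("side9.npz",p=p,d=d)
a=np.load("side0.npz")["p"]
S=lambda p:cv2.resize(p[248:348,248:348,::-1],(400,400),interpolation=cv2.INTER_CUBIC)
cv2.imwrite("pics/z6.png",np.hstack([S(a),S(p)]))
df=cv2.absdiff(a,p).max(2)
for nm,(u,v) in dict(mf=(255,271),mr=(245,356),block=(331,246),oil=(331,394),driver=(360,179),md=(344,344)).items():print(nm,(df[v-12:v+12,u-12:u+12]>40).sum())
E
```

```text
t 12.5 panel mm [-43.2 187.3 215.2] ori err [-24.8 -19.8   0.3] F(panel) [ 0.5  0.3 -0.1] q [-0.67   0.416  0.272  1.416  0.428  0.282] w 0.0001
0.08486046561095018
mf 0
mr 0
block 0
oil 0
driver 0
md 0
```

View pics/z6.png

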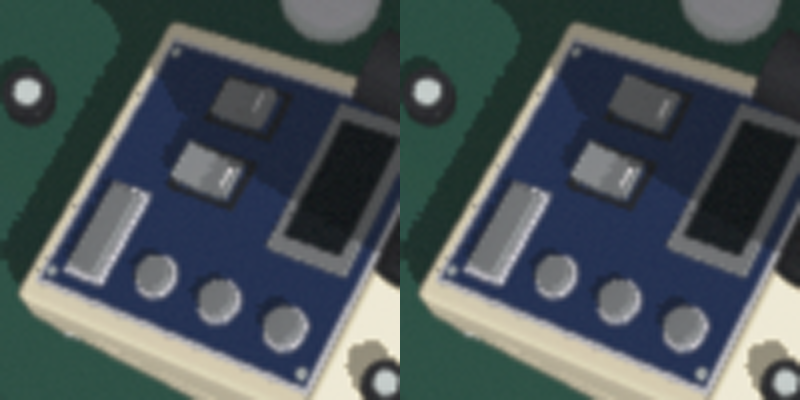

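Before (left) and after (right): the power rocker at (645,103) has changed to the ON shape. The lamp rocker (607,168), START and the round keys look as before, and none of the loose items checked has moved. Handing in.

```bash
python3 -c "
from workcell import *
print(close_job())"
```

```text
the job is handed in; nothing more can be done
None
```

I rocked the power switch to ON and then pressed START to its stop and let it back up. The arm finished clear of the tester, the final side picture shows nothing else disturbed, and the job is handed in (about 12.5 s used, its verdict not shown).

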